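# Lock a bench hopper's slide gate open

## Robot

A 7-joint arm with a two-finger parallel gripper is mounted at the origin on a cart in front of the work surface, level with it; the furniture and walls round the work are solid. World frame = base frame: x ahead of the robot, y to its left, z up, the work surface at z = 0. Lengths are in mm, angles in rad, forces in N, time in s.
With the tool pointing down it reaches from about 425 to 800 mm from the base axis. Payload 8.3 kg.
Tool frame: the origin (TCP) lies midway between the tips of the shut fingers; the grasp point (between the pads) lies 19 mm behind it; z points along the fingers, y is the line along which they close (so a half turn about z gives the same grasp; the last joint's range is limited). The gripper opens to 85 mm and grips with 20 to 120 N. Pads are 22 mm wide; open, the fingers measure 114 mm over their backs; the gripper's body (76 mm by 85 mm) begins 54 mm behind the grasp point. The pads swing forward as they close: fully open they stand 13 mm farther back than shut.
Start: joints at [1.202, 0.383, 0.016, 1.37, -0.006, 1.388, -0.046], TCP at [188.197, -595.974, 231.279] pointing down, gripper open.
Joint ranges: [-2.95, 2.95], [-0.25, 2.06], [-1.52, 1.56], [0.18, 2.33], [-1.44, 4.58], [0.02, 2.06], [-3.01, 3.01]. Speed limits (rad/s): [2.39, 2.39, 3.01, 3.01, 3.14, 3.14, 3.14].

## Interface

Orientations are given as [roll, pitch, yaw] about the fixed x, y, z axes, in that order (R = Rz(yaw) Ry(pitch) Rx(roll)).
In Python, from station import robot gives the robot as it stands. The module is installed in compiled form; this text tells all that it offers.
- The arm moves only by the shell command python3 -m jog 'ROWS'. ROWS is JSON, a list of rows, each a list of 3 entries, a list of its own where there are three numbers: the shift along the tool's x, y, z in m, then the turn, a rotation vector about the tool's x, y, z in rad, then the opening, from -1 (shut) to 1 (fully open). In form: [[[dx, dy, dz], [rx, ry, rz], jaw], ...]. A call has 1 to 20 rows; each row shifts and turns the commanded pose from where the row before left it, along the tool's axes as they then stand; what a row does not reach is not made up. A row lasts 1/8 s, in which the tool goes at most 62.5 mm and 10.7 degrees, less where a joint would pass 70% of its speed; a pose out of reach is approached as far as the arm can. A call is refused whole if a number of a shift passes 0.0625 or a number of a turn 0.188, either way. A call with a gripper value outside its range is refused whole. The fingers move at their own pace and stop on an object; the grip force is fixed at half the most. Time passes only in rows, so rows that do not move let the fingers close. It gives the time, the measured TCP pose, the force, the opening and the grip force at its end, in the units of the state.
- robot.read_state(): the state, without advancing time (a new reading comes with each control period).
- robot.camera(name): name is "scene" or "top"; returns a dict with "color" (420x560x3 uint8, red, green, blue), "camera_matrix" (3x3 intrinsics, pixels), "rvec" (rotation vector, rad) and "tvec" (3), from world to camera coordinates, as OpenCV has them. Camera axes: x right, y down, z forward; pixel columns grow to the right and rows downward; lengths in mm; the calibration is good to about 2 mm. A picture is of the moment at which its call begins. There is no depth.
- robot.hand_in(): hands the job in; it is judged then, once.
The state is a dict: "time_s": time; "joint_positions": joint angles; "dq": joint speeds; "tau": joint torques, N m; "ee_pos": TCP position; "eef_rot": TCP orientation; "force": force on the tool from outside, world axes, zero at the start; "moment": the same for the moment, N m; "opening": finger opening in mm; "grip_force": force on a finger pad.
Only numpy, scipy, OpenCV 4.12 (cv2) and the standard library are available. Lean on these libraries where they do the work, as an engineer would, in place of code of your own. Each camera call takes 0.05 s, during which the arm holds its last target. There are 200 camera calls.

## Task

The washed bench hopper has to stand with its slide gate locked open so that it can dry. Pull the stiff gate out by its bow handle until the T-headed stud on it stands where the oblong eye of the raised keeper plate will come down, fold the keeper down level over the stud's head, then push the gate back in as far as the stud lets it, so that the head traps the keeper. Leave the beaker under the spout and the tools on the bench where they are.

Things in the scene. Friction and masses are not known exactly. Their poses are not given: they have to be found in the camera images.
- hopper: Fixed bench hopper: steel funnel (141 mm across, rim 245 mm high) over an aluminium gate housing on four posts. Origin on the bench below the middle of the levelled keeper's eye; -x is the way the gate is pulled (to the robot), z up. In its frame the funnel's axis is at x = 215 mm, posts and housing at x = 90 to 290, y = -75 to 75 mm; the gate blade (88 mm wide) has its upper face at z = 127 mm.
- gate (a joint): Pull of the slide gate, m: 0 shut, 0.085 at its stop. About 9 N of friction; stays where left. At 0.060 the stud stands in the middle of the levelled keeper's eye; the head passes the eye from 0.056 to 0.064. With the keeper level over the stud, the gate can be pushed back in to 0.048, where the stud's neck meets the hinge-side end of the eye.
- gate_handle (a point): Middle of the grip bar of the dark bow handle at the gate's front edge: round bar 10 mm thick along the hopper's y axis, 60 mm clear between its bent ends, 167 mm above the bench, 40 mm above the blade. In the hopper's frame x = -25 mm with the gate shut, less the pull. Moves with the gate.
- stud_head (a point): Centre of the top of the steel T-headed stud standing on the gate: head 22 mm along the pull, 10 mm across, 5 mm thick, top 20 mm above the blade (147 mm above the bench); neck 8 mm thick. In the hopper's frame x = 60 mm with the gate shut, less the pull. Moves with the gate.
- keeper (a joint): Keeper angle, rad: 0 level over the gate, 1.57 upright; starts raised. Dark steel plate 34 mm wide, 4 thick, 145 long, hinged on the front of the housing, its last 14 mm bent up 7 mm. Stiff hinge: stays at any angle, under 2 N at the end turns it. Level, its upper face is 138 mm above the bench. If the stud is out of line with the eye it stops on the stud's head at 0.1 rad or more.
- keeper_hinge (a point): Middle of the keeper's hinge pin, in the hopper's frame at x = 95 mm, 136 mm above the bench; the hinge axis is the hopper's y axis. Fixed.
- keeper_eye (a point): Centre of the keeper's oblong eye, 95 mm from the hinge pin: 32 mm along the plate (79 to 111 mm from the pin), 15 mm across. Moves with the keeper.
- keeper_tip (a point): Point on the face that looks up when the keeper is level, on the flat 20 mm between the eye and the finger tab, 121 mm from the hinge pin: press here to fold the keeper down. Moves with the keeper.
- beaker: Small glass beaker, 45 mm across, 58 mm high, standing on the hopper's base plate under the spout; origin at the centre of its underside. To be left alone.
- spanner: Open-end spanner, 155 mm long, lying on the bench beside the gate. To be left alone.
- screwdriver: Screwdriver with a red handle, 165 mm long, lying on the bench beside the gate. To be left alone.
- hex_key: Black hex key, 82 mm long, lying on the bench beside the gate. To be left alone.

How it is judged (in metres and radians):
On the way, in this order (a step that is already met when the one before it is completed fails the run):
1. the gate is pulled out until the stud stands in line with the keeper's eye (at least 54 mm) (value of joint gate above 0.054 m), for 0.1 s.
2. the keeper lies level with the stud through its eye (value of joint keeper below 0.07 rad and value of joint gate between 0.044 and 0.07 m), for 0.2 s.
At the end, for the whole second after the job is handed in: The keeper lies level over the stud (joint keeper under 0.07 rad) and the gate has been pushed back until the stud is at the end of the eye, so that its head traps the keeper (joint gate 0.044 to 0.0525 m, the neck meets the eye's end at 0.048); both at rest (value of joint keeper below 0.07 rad and value of joint gate between 0.044 and 0.0525 m and velocity of joint gate between -0.005 and 0.005 m/s and velocity of joint keeper between -0.05 and 0.05 rad/s); the robot touches nothing.
It fails at once if the beaker is moved by more than 20 mm (distance of beaker from where it was at the start of the episode above 0.02 m).
It fails at once if the spanner is moved by more than 20 mm (distance of spanner from where it was at the start of the episode above 0.02 m).
It fails at once if the screwdriver is moved by more than 20 mm (distance of screwdriver from where it was at the start of the episode above 0.02 m).
It fails at once if the hex key is moved by more than 20 mm (distance of hex_key from where it was at the start of the episode above 0.02 m).
It fails at once if the beaker is tipped (angle between beaker's own z axis and vertical above 0.3 rad).
It also fails if it takes over 62 s, if anything falls off the work surface, if the arm or the gripper's body presses on something with over 40 N, if the wrist force passes 120 N, or if a joint passes its speed limit or range.

## Working session

There is one attempt and no reset: what is moved stays moved. The work goes in short steps, Python scripts to look and compute and a shell command to move; the robot and the scene stay as the last step left them, time stands still between calls to the robot, and variables do not carry over. Pictures are saved under pics/ and viewed, at most 10 in all, crops included, and the job is handed in when it is done.

```bash
mkdir -p pics
python3 - <<'E'
from station import robot
import cv2,numpy as np
for n in("scene","top"):
    c=robot.camera(n);cv2.imwrite(f"pics/{n}0.png",c["color"][:,:,::-1])
    R=cv2.Rodrigues(np.array(c["rvec"],float))[0];print(n,np.round(c["camera_matrix"],1).tolist(),(-R.T@np.ravel(c["tvec"])).round())
s=robot.read_state();print(s["time_s"],s["ee_pos"],s["eef_rot"],s["force"],s["opening"])
E
```

```text
scene [[523.4, 0.0, 273.3], [0.0, 523.4, 207.0], [0.0, 0.0, 1.0]] [-31. 413. 459.]
top [[428.3, 0.0, 278.1], [0.0, 428.3, 222.9], [0.0, 0.0, 1.0]] [516.   9. 954.]
0.1 [ 188.04480778 -595.57051566  230.3578091 ] [-3.13981897e+00  2.15558950e-05  3.05798789e-01] [ 0.05187468 -0.02792148 -0.52625823] 85.57471267781185
```

View pics/scene0.png

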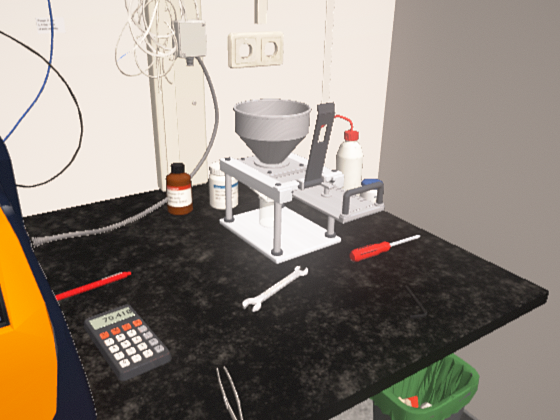

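View pics/top0.png

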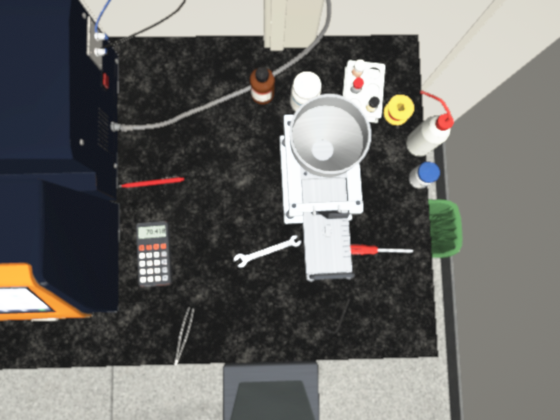

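Run:
```python
import cv2
t=cv2.imread("pics/top0.png")[185:295,270:380];cv2.imwrite("pics/tc.png",cv2.resize(t,None,fx=5.4,fy=5.4,interpolation=2))
t=cv2.imread("pics/scene0.png")[95:225,215:395];cv2.imwrite("pics/sc.png",cv2.resize(t,None,fx=4.4,fy=4.4,interpolation=2))
```

```text
(no output)
```

View pics/tc.png

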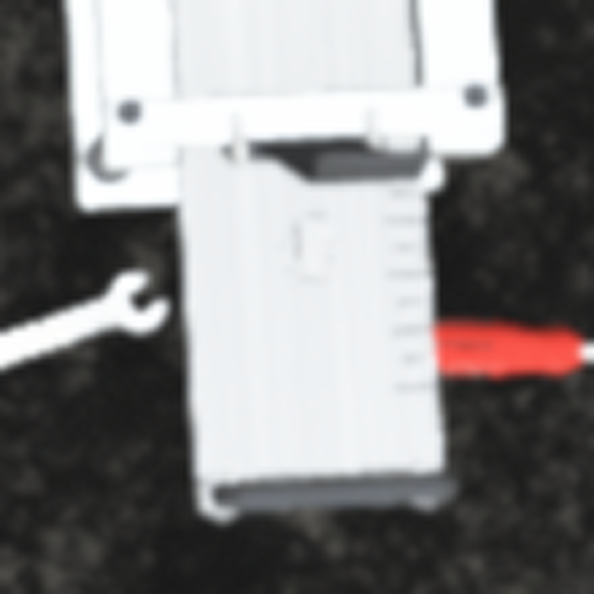

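View pics/sc.png

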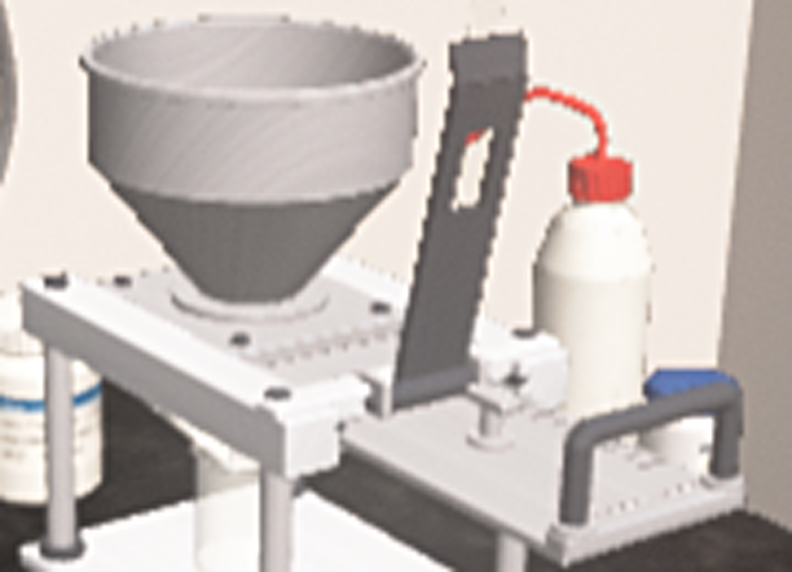

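The top picture shows the handle bar from crop (218,494) to (455,488) and the stud head at (315,243). In the scene crop the handle bar runs from (575,435) to (740,392), and the stud head is at (497,397). I'll fit the hopper pose to these points.

```bash
cat > h.py <<'E'
from station import robot
import cv2,numpy as np
from scipy.optimize import least_squares
def cams(): return {n:robot.camera(n) for n in("scene","top")}
def proj(c,P): return cv2.projectPoints(np.array(P,float).reshape(-1,1,3),np.array(c["rvec"],float),np.array(c["tvec"],float),c["camera_matrix"],None)[0].reshape(-1,2)
def ray(c,uv,z):
    R=cv2.Rodrigues(np.array(c["rvec"],float))[0];o=-R.T@np.ravel(c["tvec"]);d=R.T@np.linalg.solve(c["camera_matrix"],[*uv,1]);return o+d*(z-o[2])/d[2]
def W(p,P):
    x,y,a=p[:3];P=np.array(P,float);c,s=np.cos(a),np.sin(a)
    return np.c_[x+c*P[:,0]-s*P[:,1],y+s*P[:,0]+c*P[:,1],P[:,2]]
E
python3 - <<'E'
from h import *
C=cams();T=lambda u,v:(270+u/5.4,185+v/5.4);S=lambda u,v:(215+u/4.4,95+v/4.4)
bm=T((218+455)/2,491);st=T(315,243)
print("top bar ends",ray(C["top"],T(218,494),167),ray(C["top"],T(455,488),167),"stud",ray(C["top"],st,147))
print("scene stud",ray(C["scene"],S(497,397),147),"bar ends",ray(C["scene"],S(577,437),167),ray(C["scene"],S(735,395),167))
print("blade corners z127",ray(C["top"],T(205,515),127),ray(C["top"],T(443,490),127),ray(C["top"],T(180,160),127),ray(C["top"],T(428,190),127))
top=[T(218,494),T(455,488),st];sc=[S(577,437),S(735,395),S(497,397)]
def f(p):
    g=p[3];P=W(p,[[-25-g,35,167],[-25-g,-35,167],[60-g,0,147],[95,0,136]])
    return np.r_[(proj(C["top"],P[:3])-top).ravel(),(proj(C["scene"],P)-np.array(sc+[S(433,390)])).ravel()]
r=least_squares(f,[480,-100,0,0],x_scale=[10,10,.1,10]);print(r.x,r.fun.round(1))
E
```

```text
top bar ends [504.54133399 -72.6236018  167.        ] [ 504.76053257 -153.37862978  167.        ] stud [ 591.0814749  -111.56698146  147.        ]
scene stud [ 581.31356393 -106.53553877  147.        ] bar ends [499.37867596 -72.86465674 167.        ] [ 499.69391216 -145.71353937  167.        ]
blade corners z127 [496.64508119 -71.90658764 127.        ] [ 503.56257576 -157.28667496  127.        ] [623.99212619 -66.63771039 127.        ] [ 611.40837758 -156.28480847  127.        ]
[ 5.29337382e+02 -1.12094630e+02  9.98124166e-03  7.69898488e-01] [ 2.6  0.7 -3.2  0.5  0.   1.3  0.6 -1.5 -1.2 -1.1 -0.4 -1.9  0.4 -0.8]
```

```bash
python3 -m jog '[[[0,0,0],[0,0,-0.16],1],[[0,0,0],[0,0,-0.16],1],[[0,0,0],[0,0,-0.16],1],[[0,0,0],[0,0,-0.16],1],[[0,0,0],[0,0,-0.16],1],[[0,0,0],[0,0,-0.16],1],[[0,0,0],[0,0,-0.16],1],[[0,0,0],[0,0,-0.16],1],[[0.04,0.027,0],[0,0,0],1],[[0.04,0.027,0],[0,0,0],1],[[0.04,0.027,0],[0,0,0],1],[[0.04,0.027,0],[0,0,0],1],[[0.04,0.027,0],[0,0,0],1],[[0.04,0.027,0],[0,0,0],1],[[0.04,0.027,0],[0,0,0],1],[[0.04,0.027,0],[0,0,0],1],[[0.04,0.027,0],[0,0,0],1],[[0.04,0.027,0],[0,0,0],1],[[0.04,0.027,0],[0,0,0],1],[[0.04,0.027,0],[0,0,0],1]]'
```

```text
time_s: 2.7
ee_pos: [505.5, -109.9, 231.4]
eef_rot: [3.141, 0.0, 1.585]
force: [1.8, -0.2, 0.3]
opening: 85.6
grip_force: 0.0
```

```bash
python3 -m jog '[[[0,-0.003,0.02],[0,0,0],1],[[0,0,0.02],[0,0,0],1],[[0,0,0.02],[0,0,0],1],[[0,0,0.02],[0,0,0],1],[[0,0,0],[0,0,0],-1],[[0,0,0],[0,0,0],-1],[[0,0,0],[0,0,0],-1],[[0,0,0],[0,0,0],-1],[[0,0,0],[0,0,0],-1],[[0,0,0],[0,0,0],-1],[[0,0,0],[0,0,0],-1],[[0,0,0],[0,0,0],-1]]'
```

```text
time_s: 4.2
ee_pos: [503.1, -111.3, 152.2]
eef_rot: [3.139, 0.0, 1.586]
force: [6.2, -0.1, 4.9]
opening: 7.9
grip_force: 58.7
```

```bash
python3 -m jog '[[[0,-0.006,0],[0,0,0],-1],[[0,-0.006,0],[0,0,0],-1],[[0,-0.006,0],[0,0,0],-1],[[0,-0.006,0],[0,0,0],-1],[[0,-0.006,0],[0,0,0],-1],[[0,-0.006,0],[0,0,0],-1],[[0,-0.006,0],[0,0,0],-1],[[0,-0.006,0],[0,0,0],-1],[[0,-0.006,0],[0,0,0],-1],[[0,-0.006,0],[0,0,0],-1],[[0,0,0],[0,0,0],-1],[[0,0,0],[0,0,0],-1]]'
python3 - <<'E'
from h import *
C=cams()
cv2.imwrite("pics/sc1.png",cv2.resize(C["scene"]["color"][95:245,215:415,::-1],None,fx=4,fy=4,interpolation=2))
E
```

```text
time_s: 5.7
ee_pos: [443.0, -113.1, 152.2]
eef_rot: [3.139, 0.002, 1.585]
force: [5.0, -4.3, 5.0]
opening: 7.7
grip_force: 59.1
```

View pics/sc1.png

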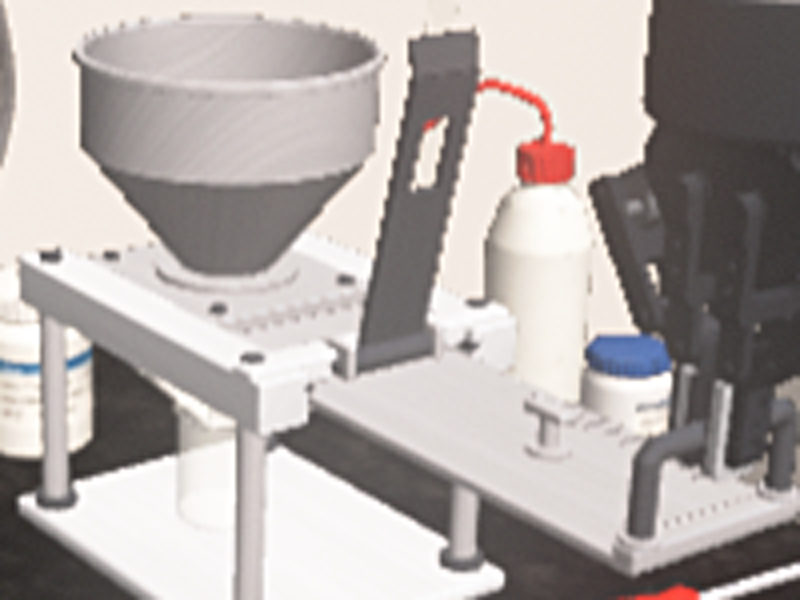

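The gate is out and the stud head is at crop (545,407), pixel (351,197). The keeper is still raised. I'll check the gate displacement and the keeper angle.

Run:
```python
from h import *
C=cams();c=C["scene"]
a=ray(c,(215+497/4.4,95+397/4.4),147);b=ray(c,(215+545/4,95+407/4),147);print("stud",a,b,b-a)
p=[529,-111.5,.018]
for d in range(52,70,3): print(d,(proj(c,W(p,[[60-d,0,147]]))-proj(c,W(p,[[60,0,147]]))))
L=[]
for th in (1.3,1.4,1.5,1.57,1.65,1.75):
    s,k=np.sin(th),np.cos(th)
    print(th,proj(c,W(p,[[95-145*k,y,136+145*s] for y in(-17,17)]+[[95-95*k,0,136+95*s],[95-131*k,17,136+131*s]])).round(1).tolist())
print("seen top corners",(215+478/4,95+33/4),(215+410/4,95+38/4),"eye",(215+428/4,95+154/4),"bend", (215+410/4,95+67/4))
print("hinge",proj(c,W(p,[[95,0,136]])),"seen",(215+433/4.4,95+390/4.4))
```

```text
stud [ 581.31356393 -106.53553877  147.        ] [ 523.99977303 -106.41390696  147.        ] [-57.3137909    0.12163181   0.        ]
52 [[21.27997972 10.07867375]]
55 [[22.56922402 10.68928865]]
58 [[23.86553921 11.30325248]]
61 [[25.16898362 11.92059288]]
64 [[26.47961624 12.54133776]]
67 [[27.79749667 13.16551537]]
1.3 [[341.3, 105.1], [324.5, 107.7], [325.8, 134.6], [322.5, 115.9]]
1.4 [[335.5, 101.4], [318.8, 103.8], [322.1, 132.0], [317.4, 112.3]]
1.5 [[329.7, 98.6], [313.0, 101.0], [318.5, 130.0], [312.2, 109.7]]
1.57 [[325.6, 97.2], [309.0, 99.5], [315.9, 128.9], [308.6, 108.3]]
1.65 [[321.0, 96.2], [304.5, 98.5], [313.0, 128.0], [304.6, 107.3]]
1.75 [[315.4, 95.7], [299.0, 98.0], [309.4, 127.4], [299.7, 106.7]]
seen top corners (334.5, 103.25) (317.5, 104.5) eye (322.0, 133.5) bend (317.5, 111.75)
hinge [[313.28496322 183.07824528]] seen (313.4090909090909, 183.63636363636363)
```

Run:
```python
from h import *
C=cams();p=[529,-111.5,.018]
for n,(x0,y0,w,h),sr in (("scene",(320,180,15,16),(335,185,45,40)),("scene",(344,188,8,26),(345,190,60,45)),("top",(322,224,13,13),(318,235,25,45))):
    c=C[n];old=cv2.imread(f"pics/{n}0.png");new=c["color"][:,:,::-1].copy()
    up=lambda i:cv2.resize(i,None,fx=8,fy=8,interpolation=2)
    t=up(old[y0:y0+h,x0:x0+w]);s=up(new[sr[1]:sr[1]+sr[3],sr[0]:sr[0]+sr[2]])
    _,v,_,l=cv2.minMaxLoc(cv2.matchTemplate(s,t,cv2.TM_CCOEFF_NORMED))
    d=np.array([sr[0]+l[0]/8-x0,sr[1]+l[1]/8-y0])
    b=np.array([60,0,147]) if x0!=344 else np.array([-25,35,150])
    f=lambda g:(proj(c,W(p,[b-[g,0,0]]))-proj(c,W(p,[b])))[0]-d
    r=least_squares(f,[60]);print(n,round(v,3),d,r.x,r.fun)
cv2.imwrite("pics/t1.png",cv2.resize(C["top"]["color"][185:295,270:380,::-1],None,fx=5.4,fy=5.4,interpolation=2))
```

```text
Traceback (most recent call last):
ValueError: setting an array element with a sequence. The requested array has an inhomogeneous shape after 1 dimensions. The detected shape was (3,) + inhomogeneous part.
```

Run:
```python
from h import *
C=cams();p=[529,-111.5,.018]
for n,(x0,y0,w,h),sr in (("scene",(320,180,15,16),(335,185,45,40)),("scene",(344,188,8,26),(345,190,60,45)),("top",(322,224,13,13),(318,235,25,45))):
    c=C[n];old=cv2.imread(f"pics/{n}0.png");new=c["color"][:,:,::-1].copy()
    up=lambda i:cv2.resize(i,None,fx=8,fy=8,interpolation=2)
    t=up(old[y0:y0+h,x0:x0+w]);s=up(new[sr[1]:sr[1]+sr[3],sr[0]:sr[0]+sr[2]])
    _,v,_,l=cv2.minMaxLoc(cv2.matchTemplate(s,t,cv2.TM_CCOEFF_NORMED))
    d=np.array([sr[0]+l[0]/8-x0,sr[1]+l[1]/8-y0])
    b=np.array([60,0,147]) if x0!=344 else np.array([-25,35,150])
    f=lambda g:(proj(c,W(p,[b-[g[0],0,0]]))-proj(c,W(p,[b])))[0]-d
    r=least_squares(f,[60.]);print(n,round(v,3),d,r.x,r.fun)
cv2.imwrite("pics/t1.png",cv2.resize(C["top"]["color"][185:295,270:380,::-1],None,fx=5.4,fy=5.4,interpolation=2))
```

```text
scene 0.482 [31.125 19.625] [78.71452279] [ 1.88916316 -3.98875485]
scene 0.983 [30.25  13.875] [62.15431741] [-0.46845081  0.94159252]
top 0.845 [ 2.  32.5] [61.53846539] [-0.2766949   0.01466506]
```

View pics/t1.png

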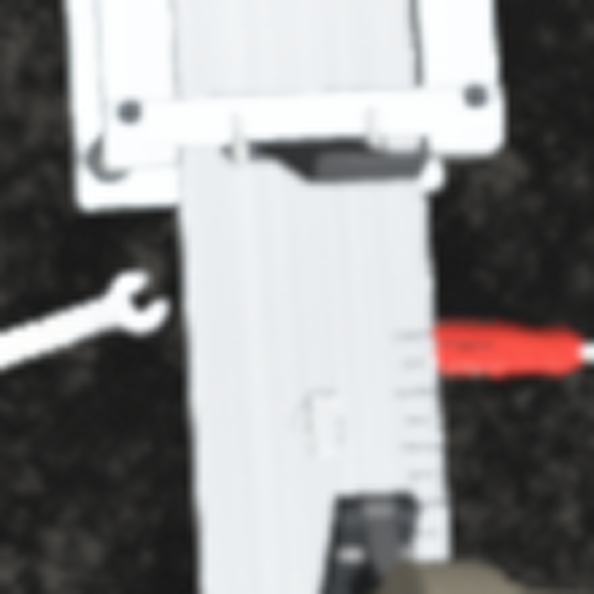

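The gate is at about 61 mm by both pictures. I'll release and rise.

```bash
python3 -m jog '[[[0,0,0],[0,0,0],0],[[0,0,0],[0,0,0],0],[[0,0,0],[0,0,0],0],[[0,0,0],[0,0,0],0],[[0,0,-0.025],[0,0,0],0],[[0,0,-0.04],[0,0,0],0],[[0,0,-0.04],[0,0,0],-1],[[0,0,-0.04],[0,0,0],-1],[[0,0,-0.01],[0,0,0.175],-1],[[0,0,0],[0,0,0.175],-1],[[0,0,0],[0,0,0.175],-1],[[0,0,0],[0,0,0.175],-1],[[0,0,0],[0,0,0.175],-1],[[0,0,0],[0,0,0.175],-1],[[0,0,0],[0,0,0.175],-1],[[0,0,0],[0,0,0.175],-1],[[0,0,0],[0,0,0.165],-1],[[0,0,0],[0,0,0],-1]]'
```

```text
time_s: 8.35
ee_pos: [441.8, -112.0, 306.2]
eef_rot: [-3.141, 0.0, 0.022]
force: [-0.4, 0.4, -0.2]
opening: -0.2
grip_force: 0.0
```

```bash
python3 -m jog '[[[0.033,0,-0.01],[0,0,0],-1],[[0.04,0,0],[0,0,0],-1],[[0.04,0,0],[0,0,0],-1],[[0.04,0,0],[0,0,0],-1],[[0.04,0,0],[0,0,0],-1],[[0,0,0.02],[0,0,0],-1],[[0,0,0.02],[0,0,0],-1],[[0,0,0.02],[0,0,0],-1],[[0,0,0],[0,0,0],-1]]'
python3 - <<'E'
from h import *
C=cams()
cv2.imwrite("pics/sc2.png",cv2.resize(C["scene"]["color"][65:215,215:415,::-1],None,fx=4,fy=4,interpolation=2))
E
```

```text
time_s: 9.48
ee_pos: [634.0, -108.3, 254.4]
eef_rot: [-3.141, 0.004, 0.024]
force: [-1.2, -0.6, 0.9]
opening: -0.0
grip_force: 0.0
```

View pics/sc2.png

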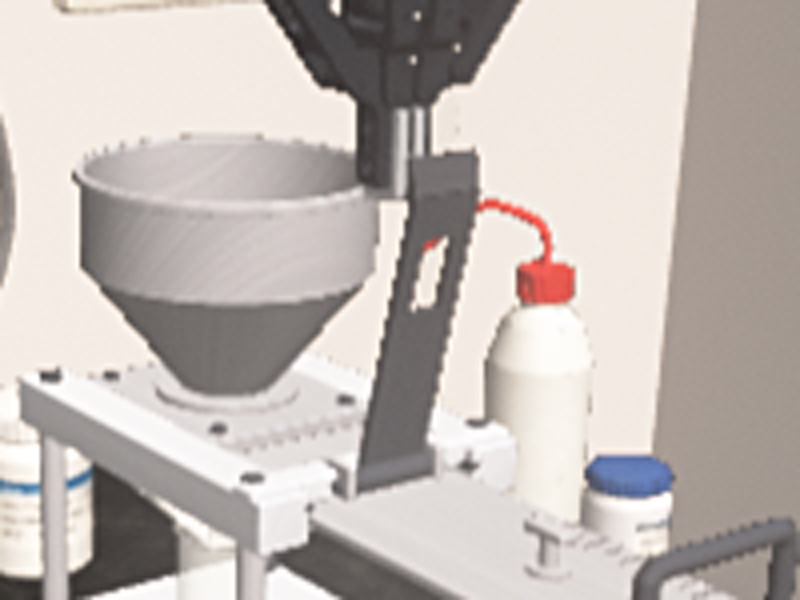

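The fingers hang clear between the keeper and the funnel, with the stud in line. I'll fold the keeper along the arc.

```bash
python3 -m jog '[[[-0.018,0,-0.002],[0,0,0],-1],[[-0.012,0,0.0025],[0,0,0],-1],[[-0.012,0,0.003],[0,0,0],-1],[[-0.0115,0,0.0045],[0,0,0],-1],[[-0.011,0,0.0055],[0,0,0],-1],[[-0.011,0,0.0065],[0,0,0],-1],[[-0.01,0,0.007],[0,0,0],-1],[[-0.009,0,0.009],[0,0,0],-1],[[-0.0085,0,0.0095],[0,0,0],-1],[[-0.007,0,0.0105],[0,0,0],-1],[[-0.0065,0,0.0115],[0,0,0],-1],[[-0.005,0,0.012],[0,0,0],-1],[[-0.004,0,0.012],[0,0,0],-1],[[0,0,0],[0,0,0],-1]]'
python3 - <<'E'
from h import *
C=cams()
cv2.imwrite("pics/sc3.png",cv2.resize(C["scene"]["color"][95:245,215:415,::-1],None,fx=4,fy=4,interpolation=2))
E
```

```text
time_s: 11.32
ee_pos: [508.5, -110.6, 163.6]
eef_rot: [-3.141, 0.002, 0.021]
force: [1.0, 0.5, -0.0]
opening: -0.3
grip_force: 0.0
```

View pics/sc3.png

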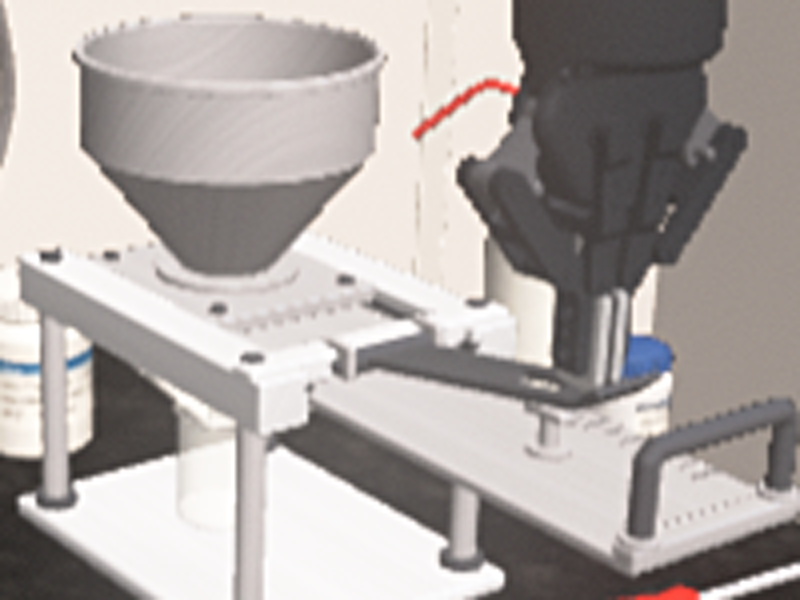

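The keeper follows the finger at about 0.2 rad, with its eye near crop (540,380) over the stud. I'll press it down the rest of the way.

```bash
python3 -m jog '[[[-0.002,0,0.007],[0,0,0],-1],[[-0.0015,0,0.007],[0,0,0],-1],[[-0.001,0,0.006],[0,0,0],-1],[[0,0,0.004],[0,0,0],-1],[[0,0,0.002],[0,0,0],-1],[[0,0,0],[0,0,0],-1],[[0,0,0],[0,0,0],-1]]'
```

```text
time_s: 12.3
ee_pos: [504.9, -110.8, 138.8]
eef_rot: [-3.141, 0.0, 0.021]
force: [-0.3, 0.3, 0.2]
opening: -0.2
grip_force: 0.1
```

```bash
python3 -m jog '[[[0,0,0.002],[0,0,0],-1],[[0,0,0],[0,0,0],-1],[[0,0,0],[0,0,0],-1]]'
python3 - <<'E'
from h import *
C=cams()
cv2.imwrite("pics/sc4.png",cv2.resize(C["scene"]["color"][145:245,275:415,::-1],None,fx=5.6,fy=5.6,interpolation=2))
E
```

```text
time_s: 12.68
ee_pos: [505.5, -110.8, 137.7]
eef_rot: [3.141, -0.001, 0.021]
force: [-0.7, 1.2, 8.1]
opening: -0.0
grip_force: 3.1
```

View pics/sc4.png

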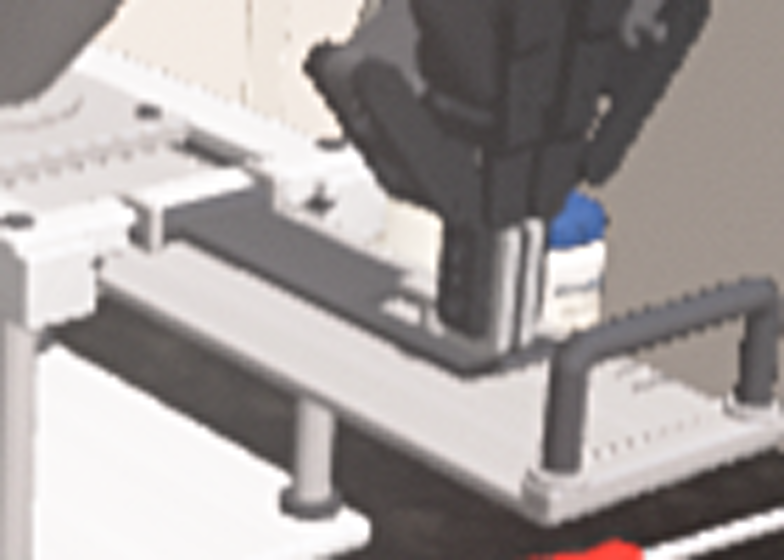

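The keeper is level with the stud through its eye. I'll go in front of the bar with the shut fingers.

```bash
python3 -m jog '[[[0,0,-0.02],[0,0,0],-1],[[0,0,-0.04],[0,0,0],-1],[[0,0,-0.04],[0,0,0],-1],[[-0.022,0,0],[0,0,0],-1],[[-0.022,0,0],[0,0,0],-1],[[-0.022,0,0],[0,0,0],-1],[[-0.022,0,0],[0,0,0],-1],[[0,0,0.02],[0,0,0],-1],[[0,0,0.02],[0,0,0],-1],[[0,0,0.02],[0,0,0],-1],[[0,0,0.02],[0,0,0],-1],[[0,0,0],[0,0,0],-1]]'
```

```text
time_s: 14.28
ee_pos: [415.8, -112.3, 155.6]
eef_rot: [-3.14, 0.003, 0.021]
force: [-0.1, 0.1, 0.8]
opening: -0.0
grip_force: 0.0
```

```bash
python3 -m jog '[[[0.004,0,0],[0,0,0],-1],[[0.004,0,0],[0,0,0],-1],[[0.003,0,0],[0,0,0],-1],[[0.003,0,0],[0,0,0],-1],[[0.002,0,0],[0,0,0],-1],[[0.002,0,0],[0,0,0],-1],[[0.001,0,0],[0,0,0],-1],[[0,0,0],[0,0,0],-1]]'; python3 -m jog '[[[0.001,0,0],[0,0,0],-1],[[0.001,0,0],[0,0,0],-1],[[0,0,0],[0,0,0],-1]]'
```

```text
time_s: 15.28
ee_pos: [434.8, -112.4, 157.0]
eef_rot: [3.141, 0.003, 0.02]
force: [-8.3, 0.7, 6.5]
opening: -0.0
grip_force: 4.2
time_s: 15.65
ee_pos: [436.7, -112.3, 157.0]
eef_rot: [3.141, 0.003, 0.02]
force: [-9.6, 0.2, 6.0]
opening: -0.2
grip_force: 4.3
```

Friction only so far (about 9 N). I'll continue in small steps until the force rises.

```bash
python3 -m jog '[[[0.001,0,0],[0,0,0],-1],[[0.001,0,0],[0,0,0],-1],[[0,0,0],[0,0,0],-1]]'; python3 -m jog '[[[0.001,0,0],[0,0,0],-1],[[0.001,0,0],[0,0,0],-1],[[0,0,0],[0,0,0],-1]]'
```

```text
time_s: 16.02
ee_pos: [438.7, -112.2, 157.0]
eef_rot: [3.141, 0.003, 0.021]
force: [-8.2, 0.2, 6.9]
opening: 0.1
grip_force: 4.3
time_s: 16.4
ee_pos: [440.7, -112.2, 157.0]
eef_rot: [3.142, 0.003, 0.021]
force: [-7.9, 0.0, 8.3]
opening: -0.1
grip_force: 4.3
```

```bash
python3 -m jog '[[[0.001,0,0],[0,0,0],-1],[[0.001,0,0],[0,0,0],-1],[[0,0,0],[0,0,0],-1]]'
```

```text
time_s: 16.77
ee_pos: [442.7, -112.1, 157.0]
eef_rot: [3.141, 0.003, 0.021]
force: [-9.0, -0.0, 6.7]
opening: 0.3
grip_force: 4.3
```

```bash
cat > m.py <<'E'
from h import *
C=cams();p=[529,-111.5,.018];c=C["scene"];old=cv2.imread("pics/scene0.png");new=c["color"][:,:,::-1].copy()
up=lambda i:cv2.resize(i,None,fx=8,fy=8,interpolation=2)
for (x0,y0,w,h) in ((344,188,8,26),(338,206,14,18)):
    t=up(old[y0:y0+h,x0:x0+w]);s=up(new[190:245,340:405])
    _,v,_,l=cv2.minMaxLoc(cv2.matchTemplate(s,t,cv2.TM_CCOEFF_NORMED));d=np.array([340+l[0]/8-x0,190+l[1]/8-y0])
    b=np.array([-25,35,150])if x0==344 else np.array([-25,40,127])
    r=least_squares(lambda g:(proj(c,W(p,[b-[g[0],0,0]]))-proj(c,W(p,[b])))[0]-d,[55.]);print(round(v,3),d,r.x,r.fun)
cv2.imwrite("pics/sc5.png",cv2.resize(new[145:245,275:415],None,fx=5.6,fy=5.6,interpolation=2))
E
python3 m.py
```

```text
0.948 [22.25  10.375] [46.58720865] [-0.27699769  0.55676918]
0.983 [22.   11.25] [46.9767805] [-0.19766332  0.37084417]
```

View pics/sc5.png

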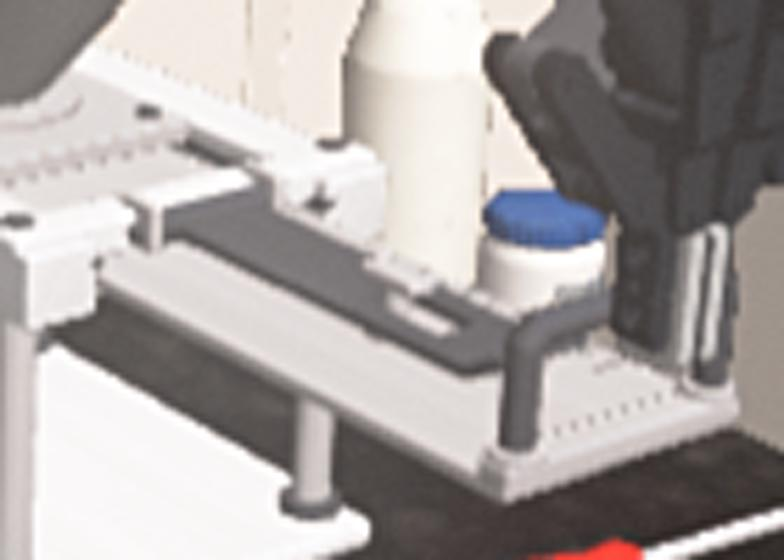

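The keeper is level, with the stud head at crop (400,272) reaching over the hinge-side end of the eye. I'll feel for the stop.

```bash
python3 -m jog '[[[0.001,0,0],[0,0,0],-1],[[0,0,0],[0,0,0],-1],[[0,0,0],[0,0,0],-1]]'
```

```text
time_s: 17.25
ee_pos: [443.7, -112.1, 157.0]
eef_rot: [3.141, 0.003, 0.021]
force: [-8.0, 0.5, 7.5]
opening: -0.6
grip_force: 4.3
```

```bash
python3 -m jog '[[[0.001,0,0],[0,0,0],-1],[[0,0,0],[0,0,0],-1]]';python3 m.py
```

```text
time_s: 17.5
ee_pos: [444.7, -112.1, 157.0]
eef_rot: [3.142, 0.003, 0.021]
force: [-8.4, 1.2, 6.6]
opening: 0.1
grip_force: 4.3
0.936 [21.125 10.   ] [44.45334677] [-0.20334027  0.40871665]
0.989 [21.   10.75] [44.94261731] [-0.18396176  0.34513811]
```

Run:
```python
from h import *
C=cams();p=[529,-111.5,.018]
for n in("scene","top"):
    c=C[n];g=cv2.cvtColor(c["color"],cv2.COLOR_RGB2GRAY).astype(np.float32)
    for z,ys in((147,(-3,0,3)),(138,(6,5,0))):
        for y in ys:
            xs=np.arange(-54,46,3);uv=proj(c,W(p,[[x,y,z] for x in xs])).astype(np.float32)
            print(n,z,y,' '.join(f"{x}:{int(v)}" for x,v in zip(xs,cv2.remap(g,uv[:,0].copy(),uv[:,1].copy(),1).ravel())))
```

```text
scene 147 -3 -54:116 -51:111 -48:102 -45:92 -42:108 -39:119 -36:116 -33:98 -30:133 -27:183 -24:202 -21:206 -18:183 -15:197 -12:186 -9:175 -6:197 -3:202 0:181 3:203 6:217 9:210 12:218 15:222 18:210 21:223 24:226 27:218 30:204 33:214 36:212 39:221 42:216 45:216
scene 147 0 -54:120 -51:114 -48:93 -45:95 -42:117 -39:120 -36:106 -33:101 -30:134 -27:152 -24:168 -21:146 -18:148 -15:161 -12:141 -9:143 -6:157 -3:149 0:175 3:225 6:227 9:222 12:224 15:223 18:222 21:227 24:227 27:191 30:176 33:174 36:180 39:183 42:180 45:181
scene 147 3 -54:130 -51:109 -48:104 -45:110 -42:120 -39:114 -36:96 -33:106 -30:117 -27:118 -24:120 -21:116 -18:117 -15:120 -12:115 -9:116 -6:120 -3:140 0:205 3:231 6:227 9:224 12:229 15:222 18:225 21:230 24:191 27:124 30:129 33:130 36:133 39:135 42:130 45:135
scene 138 6 -54:222 -51:228 -48:133 -45:101 -42:102 -39:93 -36:80 -33:99 -30:112 -27:115 -24:112 -21:113 -18:114 -15:138 -12:196 -9:216 -6:210 -3:212 0:210 3:200 6:197 9:189 12:156 15:116 18:115 21:118 24:120 27:120 30:120 33:120 36:122 39:121 42:121 45:120
scene 138 5 -54:220 -51:226 -48:174 -45:99 -42:103 -39:97 -36:8
[... 1289 characters left out ...]
:90 -30:102 -27:112 -24:112 -21:111 -18:112 -15:114 -12:143 -9:195 -6:208 -3:206 0:209 3:207 6:202 9:198 12:201 15:199 18:191 21:174 24:131 27:120 30:115 33:114 36:114 39:114 42:115 45:115
top 138 5 -54:237 -51:237 -48:234 -45:194 -42:104 -39:88 -36:87 -33:90 -30:102 -27:113 -24:112 -21:111 -18:112 -15:114 -12:148 -9:208 -6:223 -3:223 0:227 3:227 6:220 9:212 12:213 15:204 18:198 21:187 24:149 27:132 30:117 33:114 36:114 39:114 42:115 45:115
top 138 0 -54:237 -51:237 -48:235 -45:198 -42:109 -39:88 -36:87 -33:89 -30:102 -27:113 -24:112 -21:111 -18:111 -15:115 -12:154 -9:222 -6:236 -3:236 0:236 3:236 6:237 9:237 12:237 15:237 18:237 21:237 24:234 27:208 30:135 33:113 36:112 39:113 42:112 45:112
```

Measured against the keeper itself, with the eye's front end as reference, the gate is at about 49 mm, so the stop should be close. I'll keep feeling for it.

```bash
python3 -m jog '[[[0.001,0,0],[0,0,0],-1],[[0,0,0],[0,0,0],-1],[[0,0,0],[0,0,0],-1]]'
```

```text
time_s: 18.08
ee_pos: [445.3, -112.1, 156.9]
eef_rot: [3.141, 0.004, 0.02]
force: [-10.6, 0.6, 7.7]
opening: 0.2
grip_force: 5.3
```

```bash
python3 -m jog '[[[0.001,0,0],[0,0,0],-1],[[0,0,0],[0,0,0],-1],[[0,0,0],[0,0,0],-1]]'
```

```text
time_s: 18.45
ee_pos: [445.5, -112.1, 156.8]
eef_rot: [3.141, 0.006, 0.02]
force: [-14.1, 0.4, 11.2]
opening: -0.1
grip_force: 7.3
```

The stop is reached: the force rises and there is no more travel. I'll back away from the bar and then rise.

```bash
python3 -m jog '[[[-0.004,0,0],[0,0,0],-1],[[-0.01,0,0],[0,0,0],-1],[[-0.01,0,0],[0,0,0],-1],[[0,0,0],[0,0,0],-1],[[0,0,-0.03],[0,0,0],-1],[[0,0,-0.04],[0,0,0],-1],[[0,0,-0.03],[0,0,0],-1],[[0,0,0],[0,0,0],-1],[[0,0,0],[0,0,0],-1]]'; python3 m.py
python3 - <<'E'
from h import *
C=cams();p=[529,-111.5,.018];c=C["top"];g=cv2.cvtColor(c["color"],cv2.COLOR_RGB2GRAY).astype(np.float32)
for z in(138,147):
    xs=np.arange(-54,46,3);uv=proj(c,W(p,[[x,0,z] for x in xs])).astype(np.float32);print(z,' '.join(f"{x}:{int(v)}" for x,v in zip(xs,cv2.remap(g,uv[:,0].copy(),uv[:,1].copy(),1).ravel())))
E
```

```text
time_s: 19.58
ee_pos: [423.8, -112.5, 256.3]
eef_rot: [-3.141, 0.0, 0.021]
force: [-0.3, -0.3, -0.3]
opening: -0.2
grip_force: 0.0
0.927 [20.75  9.75] [43.63847176] [-0.22863779  0.45956498]
0.985 [20.625 10.625] [44.23136911] [-0.15288091  0.28682607]
138 -54:237 -51:237 -48:235 -45:197 -42:110 -39:88 -36:87 -33:89 -30:102 -27:113 -24:112 -21:111 -18:112 -15:115 -12:154 -9:222 -6:236 -3:236 0:236 3:235 6:233 9:236 12:237 15:238 18:236 21:237 24:236 27:224 30:148 33:113 36:113 39:113 42:112 45:112
147 -54:238 -51:237 -48:236 -45:206 -42:116 -39:88 -36:87 -33:88 -30:100 -27:113 -24:113 -21:111 -18:112 -15:115 -12:150 -9:219 -6:237 -3:236 0:236 3:235 6:233 9:237 12:239 15:239 18:239 21:238 24:237 27:219 30:137 33:112 36:113 39:113 42:112 45:112
```

```bash
python3 -c "
from station import robot
print(robot.hand_in())"
```

```text
the job is handed in; nothing more can be done
None
```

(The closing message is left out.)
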